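Zero the rolling mill and back it off two turns

ROBOT

A 6-joint arm with a two-finger parallel gripper is mounted at the origin on the work surface. World frame = base frame: x ahead of the robot, y to its left, z up, the work surface at z = 0. Lengths are in mm, angles in degrees, forces in N, time in s.
With the tool pointing down it reaches from about 300 to 850 mm from the base axis. Payload 4.2 kg.
Tool frame: the origin (TCP) lies on the centre line of the jaws, within the pads' length; the fingertips stand 14 mm ahead of it and the grasp point (between the pads) lies 5 mm behind it; x points along the fingers, y is the direction in which the jaws open and shut, and the axes are right-handed (so a half turn about x gives the same grasp; the last joint's range is limited). The gripper opens to 91 mm and grips with 3 to 60 N. Pads are 32 mm wide; open, the fingers measure 118 mm over their backs; the gripper's body (76 mm by 178 mm) begins 60 mm behind the grasp point.
Start: joints at [-64.286, 18.312, 89.639, -0, 72.044, -1.146], TCP at [259.8, -512.979, 207.476] pointing down, gripper open.
Joint ranges: [-177.97, 177.97], [-48.28, 115.42], [12.27, 149.76], [-77.06, 257.06], [2.81, 150.46], [-146.56, 146.56]. Speed limits (degrees/s): [147.25, 147.25, 180, 180, 180, 180].

INTERFACE

Orientations are given as [roll, pitch, yaw] about the fixed x, y, z axes, in that order (R = Rz(yaw) Ry(pitch) Rx(roll)).
In Python, from workcell import readout, optics, env gives the robot as it stands.
- The arm moves only by the shell command python3 -m creep 'ROWS' [OPENING] [FORCE]. ROWS is JSON, a list of rows, each an object with "translation": the shift along the world's x, y, z in cm, a list of three; "delta_rot": the turn, a rotation vector about the world's x, y, z in rad, a list of three. In form: [{"translation": [dx, dy, dz], "delta_rot": [rx, ry, rz]}, ...]. A call has 1 to 5 rows; each row shifts and turns the commanded pose from where the row before left it; what a row does not reach is not made up. A row lasts 1/12 s, in which the tool goes at most 41.7 mm and 7.16 degrees, less where a joint would pass 70% of its speed; a pose out of reach is approached as far as the arm can. A call with a gripper value outside its range is refused whole. OPENING is the gripper's target within -1 to 1 (fully open at 1, half-way at 0, shut at -1), set as the call begins (- or left out, the last holds). The fingers move at their own pace and stop on an object; FORCE is the grip in N (left out, the last holds). Time passes only in rows, so rows that do not move let the fingers close. It gives the time, the measured TCP pose, the force and the opening at its end, in the units of the state.
- readout.state(): the state, without advancing time (a new reading comes with each control period).
- optics.grab_frame(name): name is "side" or "top" or "wrist"; returns (picture, depth): 384x512x3 uint8, red, green, blue; 384x512 float32, mm along the optical axis (not along the pixel's ray), 0 where there is no reading.
- optics.camera_params(name): a dict with "mtx" (3x3 intrinsics, pixels), "R" (3x3) and "t" (3): a world point X has camera coordinates R X + t. Camera axes: x right, y down, z forward; pixel columns grow to the right and rows downward; lengths in mm; the calibration is good to about 2 mm. A picture is of the moment at which its call begins: read the wrist's pose just before it. camera_params takes no time and is no camera call; for the wrist camera it gives the pose at the moment of the call.
- env.job_done(): hands the job in, once; it reports no verdict.
The state is a dict: "time_s": time; "qpos": joint angles; "qvel": joint speeds; "effort": joint torques, N m; "ee_pos": TCP position; "ee_rot": TCP orientation; "force": force on the tool from outside, world axes, zero at the start; "torque": the same for the moment, N m; "gripper_width": finger opening in mm.
Only numpy, scipy, OpenCV 4.12 (cv2) and the standard library are available. Lean on these libraries where they do the work, as an engineer would, in place of code of your own. Each camera call takes 0.05 s, during which the arm holds its last target.

TASK

Set the gap of the little bench rolling mill for the next strip: take the upright handle on its top handwheel and wind the wheel clockwise (seen from above) until the rolls close on each other and it stops, then back it off, anticlockwise, exactly two full turns. Finish there with the handle still gripped and the wheel kept still, so that it cannot creep while I nip up the locking screw. Leave the hammer, crank, jar and ring band lying where they are.

Things in the scene. Friction and masses are not known exactly. Their poses are not given: they have to be found in the camera images.
- mill: Grey bench rolling mill, fixed: two horizontal steel rolls (80 mm wide, 44 mm diameter) between two cheeks, on a 150 x 170 mm base plate. Origin: centre of its underside; z up through the handwheel's axis; -x is the front; rolls lie along y. Its grey top is 213 mm high, with only the handwheel and handle above. A squared shaft sticks out to y = -121 mm at 75 mm height.
- handwheel (a joint): Angle of the handwheel on top, rad. 0 = rolls touching, hard stop; grows anticlockwise from above (rolls open 1 mm a turn) and counts on past 6.283. Even friction, about 0.2 N m; stays where left; starts half to one and a half turns open. At the stop and each full turn from it the handle stands at the mill's front: in the mill's frame at 50 mm * (-cos q, -sin q) from the axis.
- wheel_hub (a point): Middle of the handwheel, on its axis at the rim's mid height, 237.5 mm above the bench. Dark steel wheel, three spokes; the rim is a round bar 15 mm thick on a circle 100 mm in diameter, its top 245 mm above the bench; hub 30 mm in diameter, its top 5 mm above this point.
- handle: Upright black handle of the handwheel: a round grip, 18.5 mm in diameter and 50 mm tall, standing on the rim, its axis 50 mm from the wheel's axis. Origin at its centre, half-way up, 270 mm above the bench; z up. It spins freely on its own pin, so a gripper that holds it from above need not turn as it goes round.
- hammer_grip (a point): Hammer lying on the bench, 250 mm long: bystander. Point on its handle.
- crank_mid (a point): Loose crank of the mill, a steel bar 195 mm long with a turned wooden grip, lying flat: bystander. Point in the middle of the bar.
- jar: Small lidded jar, 48 mm in diameter, 55 mm tall: bystander. Origin at the centre of its underside.
- band: Plain steel finger-ring band, 25 mm in diameter, 7 mm high, lying flat: bystander. Origin at the centre of its underside.

How it is judged (in metres and radians):
On the way:
1. the handwheel is wound shut: the rolls close to the stop (within 0.06 rad) for 0.2 s (value of joint handwheel below 0.06 rad), for 0.2 s.
At the end, for the whole second after the job is handed in: The handwheel stands two full turns (12.57 rad) open from the stop, within 10 degrees (0.175 rad), and still (under 0.1 rad/s), with the handle in the gripper: the fingers press on it with more than 3 N and the point between the pads is within 35 mm of the handle's centre (value of joint handwheel between 12.39 and 12.74 rad and velocity of joint handwheel between -0.1 and 0.1 rad/s and contact force between the fingers and handle above 3 N and distance between the grasp point and handle below 0.035 m); the arm keeps its last pose, push and grip.
It fails at once if the hammer, crank, jar or ring band is shifted by more than 20 mm (distance of any of hammer_grip, crank_mid, jar, band from where it was at the start of the episode above 0.02 m).
It also fails if it takes over 67 s, if anything falls off the work surface, if the arm or the gripper's body presses on something with over 40 N, if the wrist force passes 120 N, or if a joint passes its speed limit or range.

## Working session

There is one attempt and no reset: what is moved stays moved. The work goes in short steps, Python scripts to look and compute and a shell command to move; the robot and the scene stay as the last step left them, time stands still between calls to the robot, and variables do not carry over. Pictures are saved under pics/ and viewed, and the job is handed in when it is done.

```bash
mkdir -p pics; ls; python3 - <<'E'
from workcell import readout, optics
import cv2
print(readout.state())
for n in("top","side","wrist"):
    p,d=optics.grab_frame(n); cv2.imwrite(f"pics/{n}0.png",p[:,:,::-1])
    import numpy as np; np.save(f"pics/{n}0.npy",d)
    c=optics.camera_params(n); print(n,c)
E
```

```text
pics
{'time_s': 0.0, 'qpos': array([-6.42849647e+01,  1.83505981e+01,  8.97082696e+01,  4.88630868e-05,
        7.20454031e+01, -1.14678453e+00]), 'qvel': array([ 0.10373188,  0.0677587 ,  0.04690077, -0.02627841,  0.00541308,
       -0.04475893]), 'effort': array([ 1.65431211e-03, -4.12460554e+01, -2.31970543e+01,  7.31637608e-02,
        4.57948213e-02, -1.69601221e-04]), 'ee_pos': array([ 259.56500362, -512.46952926,  206.61814583]), 'ee_rot': array([-91.17231166,  89.89572913, 115.68949311]), 'force': array([-0.20244344, -0.34657641, -0.05193129]), 'torque': array([ 0.01445552, -0.01213773,  0.03691547]), 'gripper_width': 91.21974382703841}
top {'mtx': array([[361.58582158,   0.        , 257.73035146],
       [  0.        , 361.58582158, 193.29188709],
       [  0.        ,   0.        ,   1.        ]]), 'R': array([[-0.0154941 , -0.99986121, -0.00612315],
       [-0.98125005,  0.01638176, -0.19204161],
       [ 0.19211527,  0.00303283, -0.98136768]]), 't': array([  83.60778695,  611.3052256 , 1110.84301131])}
side {'mtx': array([[444.9832695 ,   0.        , 252.00877091],
       [  0.        , 444.9832695 , 182.93782878],
       [  0.        ,   0.        ,   1.        ]]), 'R': array([[-0.93336085, -0.35887898,  0.00658734],
       [-0.23165304,  0.58825429, -0.77478627],
       [ 0.27417948, -0.72468115, -0.63218893]]), 't': array([ 562.86019372,  234.95673331, 1044.21300939])}
wrist {'mtx': array([[306.33460697,   0.        , 257.16644735],
       [  0.        , 306.33460697, 193.68417876],
       [  0.        ,   0.        ,   1.        ]]), 'R': array([[ 0.45187763, -0.89207913, -0.00119908],
       [-0.86173665, -0.43685462,  0.25800771],
       [-0.23068712, -0.11555462, -0.96614211]]), 't': array([-575.68623377,  -28.50757942,  389.78236661])}
```

View pics/top0.png

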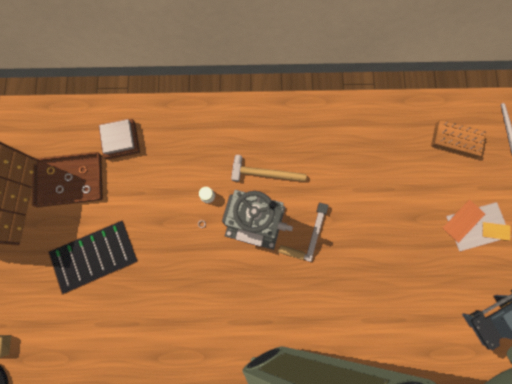

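View pics/side0.png

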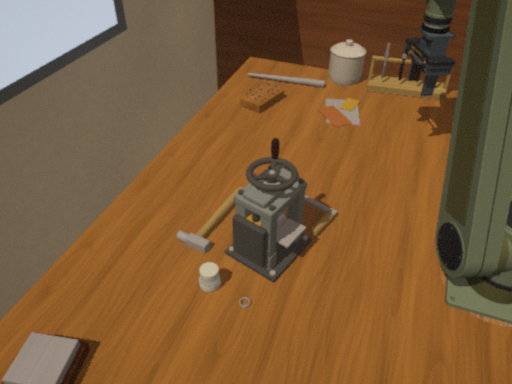

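```bash
cat > h.py <<'E'
import numpy as np, cv2
from workcell import readout, optics
def ray(c,u,v):
    R,t,K=c["R"],c["t"],c["mtx"]
    d=R.T@np.linalg.inv(K)@np.array([u,v,1.]); o=-R.T@t
    return o,d
def onz(c,u,v,z):
    o,d=ray(c,u,v); return o+d*(z-o[2])/d[2]
def proj(c,X):
    p=c["mtx"]@(c["R"]@np.asarray(X,float)+c["t"]); return p[:2]/p[2]
def cloud(c,d):
    v,u=np.mgrid[:384,:512]; K=c["mtx"]
    P=np.stack([(u-K[0,2])/K[0,0]*d,(v-K[1,2])/K[1,1]*d,d],-1)
    return (P-c["t"])@c["R"]
E
python3 - <<'E'
from h import *
for n,(a,b,w,h) in dict(top=(190,150,150,112),side=(215,120,130,98)).items():
    p=cv2.imread(f"pics/{n}0.png"); s=6 if n=="side" else 5
    cv2.imwrite(f"pics/{n}0c.png",cv2.resize(p[b:b+h,a:a+w],None,fx=s,fy=s,interpolation=cv2.INTER_CUBIC))
for n in("top","side"):
    d=np.load(f"pics/{n}0.npy");c=optics.camera_params(n);P=cloud(c,d)
    m=(d>0)&(abs(P[...,0]-500)<200)&(abs(P[...,1])<150)
    for lo,hi in((225,250),(255,275),(275,300),(205,220)):
        k=m&(P[...,2]>lo)&(P[...,2]<hi); q=P[k]; 
        if len(q): print(n,lo,hi,len(q),q.mean(0).round(1),q.min(0).round(1),q.max(0).round(1))
E
```

```text
top 225 250 811 [526.6  87.6 241.9] [471.9  30.  232.3] [583.9 140.9 249.2]
top 255 275 4 [531.7  37.4 263.8] [530.5  30.8 258.5] [533.6  44.2 274. ]
top 275 300 45 [537.2  37.  290.6] [530.2  28.9 275.1] [546.3  44.6 296.9]
top 205 220 585 [526.3  81.4 212.3] [466.1  14.7 205. ] [588.6 148.9 220. ]
side 225 250 1062 [523.7  89.6 240.6] [468.9  29.6 225.2] [580.9 144.3 249.8]
side 255 275 54 [533.5  40.  265.7] [526.5  31.4 255. ] [542.8  44.6 274.7]
side 275 300 78 [534.7  38.1 286.8] [527.1  28.5 275.5] [544.4  45.  295.8]
side 205 220 554 [529.  102.3 212.3] [469.2  10.3 205. ] [575.7 149.7 219.9]
```

View pics/top0c.png

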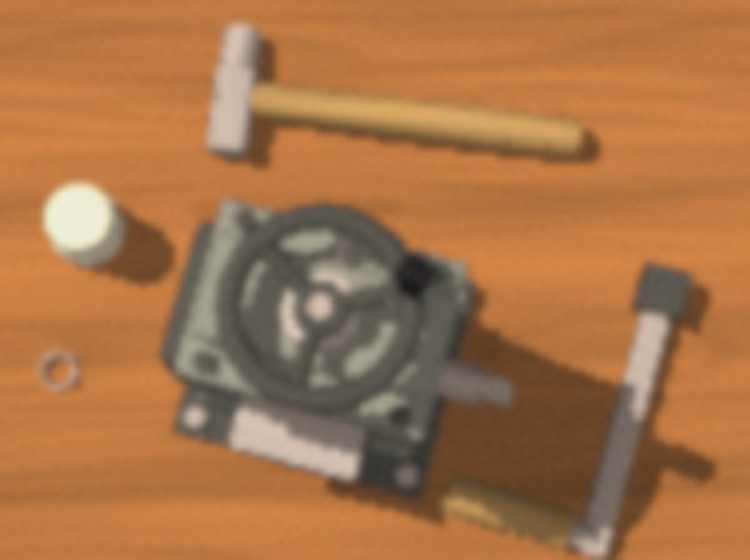

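View pics/side0c.png

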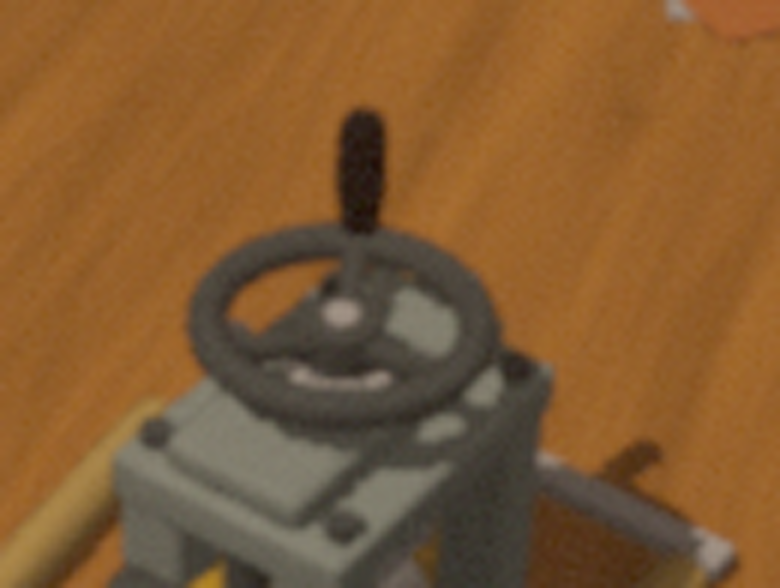

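```bash
python3 - <<'E'
from h import *
from scipy.optimize import least_squares
ct=optics.camera_params("top");cs=optics.camera_params("side")
print("hub",onz(ct,254,211.4,242.5),onz(cs,271.7,172.2,242.5))
print("handle top", onz(ct,190+412/5,150+272/5,295)) 
print("handle top side",onz(cs,215+362/6,120+118/6,292))
for n,c in(("top",ct),("side",cs)):
    P=cloud(c,np.load(f"pics/{n}0.npy")).reshape(-1,3)
    q=P[(P[:,2]>239)&(P[:,2]<247)&(abs(P[:,0]-526)<70)&(abs(P[:,1]-88)<70)][:,:2]
    q=q[np.hypot(*(q-[526,88]).T)>38]
    f=least_squares(lambda s:np.hypot(q[:,0]-s[0],q[:,1]-s[1])-s[2],[526,88,50],loss="soft_l1")
    print(n,"rim",f.x,len(q))
    q=P[(P[:,2]>207)&(P[:,2]<218)&(abs(P[:,0]-526)<80)&(abs(P[:,1]-88)<80)][:,:2]
    print("roof",cv2.minAreaRect(q.astype(np.float32)))
    q=P[(P[:,2]>65)&(P[:,2]<95)&(abs(P[:,0]-510)<70)&(P[:,1]<30)&(P[:,1]>-45)]
    print("shaft",len(q),q.mean(0), cv2.fitLine(q[:,:2].astype(np.float32),cv2.DIST_HUBER,0,.01,.01).ravel() if len(q)>5 else 0)
# base edges by rays z~8
for a,b in(((180,430),(415,490)),):
    A=onz(ct,190+a[0]/5,150+a[1]/5,8);B=onz(ct,190+b[0]/5,150+b[1]/5,8);print(A,B,np.linalg.norm(B-A),np.degrees(np.arctan2((A-B)[1],(A-B)[0]))-90)
E
```

```text
hub [527.19883616  84.01863862 242.5       ] [525.24539723  86.95341704 242.5       ]
handle top [536.90515095  35.97642922 295.        ]
handle top side [536.79545943  34.23903981 292.        ]
top rim [528.12767868  85.60509327  49.72901178] 541
roof ((534.7605590820312, 83.43204498291016), (139.72369384765625, 80.35981750488281), 70.29766082763672)
shaft 95 [501.12149556  -5.73783675  82.87902393] [ 2.5552171e-01  9.6680331e-01  5.0073398e+02 -7.1679940e+00]
side rim [524.49962407  86.69932679  49.66984377] 625
roof ((535.4268798828125, 80.81602478027344), (139.41775512695312, 84.03290557861328), 75.58938598632812)
shaft 0 [nan nan nan] 0
[480.49848236 181.07903876   8.        ] [438.78254455  26.62173178   8.        ] 159.99149711004566 -15.113884710648861<stdin>:16: RuntimeWarning: Mean of empty slice.
  ret = um.true_divide(
```

```bash
python3 -m creep '[{"translation":[0,0,4],"delta_rot":[0,0,0]},{"translation":[0,0,4],"delta_rot":[0,0,0]},{"translation":[0,0,4],"delta_rot":[0,0,0]},{"translation":[1.8,3.5,0.5],"delta_rot":[0,0,0]},{"translation":[1.8,3.5,0],"delta_rot":[0,0,0]}]' 1 40
python3 -m creep '[{"translation":[1.8,3.5,0],"delta_rot":[0,0,0]},{"translation":[1.8,3.5,0],"delta_rot":[0,0,0]},{"translation":[1.8,3.5,0],"delta_rot":[0,0,0]},{"translation":[1.8,3.5,0],"delta_rot":[0,0,0]},{"translation":[1.8,3.5,0],"delta_rot":[0,0,0]}]'
```

```text
time_s: 0.57
ee_pos: [296.4, -444.5, 335.4]
ee_rot: [96.6, 89.6, -56.7]
force: [0.6, 0.4, -0.9]
gripper_width: 91.2
time_s: 0.98
ee_pos: [386.1, -266.1, 332.3]
ee_rot: [-99.7, 90.0, 107.2]
force: [0.9, -0.0, -0.5]
gripper_width: 90.8
```

```bash
python3 -m creep '[{"translation":[1.8,3.5,0],"delta_rot":[0,0,0]},{"translation":[1.8,3.5,0],"delta_rot":[0,0,0]},{"translation":[1.8,3.5,0],"delta_rot":[0,0,0]},{"translation":[1.8,3.5,0],"delta_rot":[0,0,0]},{"translation":[1.8,3.5,0],"delta_rot":[0,0,0]}]'
python3 -m creep '[{"translation":[0,0,0],"delta_rot":[0,0,0]},{"translation":[0,0,0],"delta_rot":[0,0,0]}]'
python3 - <<'E'
from h import *
s=readout.state();c=optics.camera_params("wrist");print(s["ee_pos"],s["ee_rot"],s["qpos"])
from scipy.spatial.transform import Rotation as Ro
print(Ro.from_euler("xyz",s["ee_rot"],degrees=True).as_matrix().round(3))
p,d=optics.grab_frame("wrist");cv2.imwrite("pics/w1.png",p[:,:,::-1]);np.save("pics/w1.npy",d)
P=cloud(c,d).reshape(-1,3);P=P[(d>0).ravel()]
q=P[(P[:,2]>239)&(P[:,2]<249)&(abs(P[:,0]-526)<70)&(abs(P[:,1]-88)<70)][:,:2];print("rim",len(q),cv2.minEnclosingCircle(q.astype(np.float32)) if len(q)>9 else 0)
q=P[(P[:,2]>255)&(P[:,2]<300)&(abs(P[:,0]-526)<70)&(abs(P[:,1]-88)<80)];print("handle",len(q),q.mean(0),q.min(0),q.max(0))
E
```

```text
time_s: 1.4
ee_pos: [476.1, -91.0, 332.4]
ee_rot: [39.5, 90.0, -113.6]
force: [0.8, -0.4, 0.3]
gripper_width: 91.0
time_s: 1.57
ee_pos: [476.2, -91.3, 332.0]
ee_rot: [-22.0, 89.9, -174.9]
force: [-0.4, 0.7, 1.0]
gripper_width: 91.3
[476.16191193 -91.31909321 331.97052624] [ -21.97332234   89.93279232 -174.86907   ] [-1.22014592e+01  6.87068307e+00  8.70588821e+01 -2.00677927e-02
  8.61345911e+01  5.06956525e+01]
[[-0.001  0.456 -0.89 ]
 [-0.    -0.89  -0.456]
 [-1.    -0.     0.001]]
rim 5429 ((529.286376953125, 81.14230346679688), 56.905540466308594)
handle 1047 [539.74668886  29.16355472 285.23607304] [530.31450896  23.38472085 255.52812147] [548.74219903  40.56324342 296.43842635]
```

View pics/w1.png

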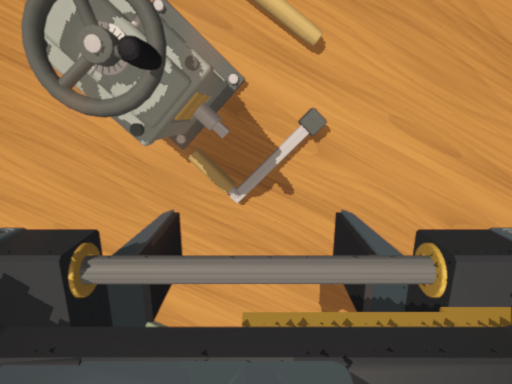

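```bash
python3 -m creep '[{"translation":[1.55,3.1,0],"delta_rot":[0,0,0]},{"translation":[1.55,3.1,0],"delta_rot":[0,0,0]},{"translation":[1.55,3.1,0],"delta_rot":[0,0,0]},{"translation":[1.55,3.1,0],"delta_rot":[0,0,0]},{"translation":[0,0,0],"delta_rot":[0,0,0]}]'
python3 - <<'E'
from h import *
s=readout.state();c=optics.camera_params("wrist");print(s["ee_pos"])
p,d=optics.grab_frame("wrist");cv2.imwrite("pics/w2.png",p[:,:,::-1])
P=cloud(c,d).reshape(-1,3);P=P[(d>0).ravel()]
q=P[(P[:,2]>255)&(P[:,2]<300)&(abs(P[:,0]-526)<70)&(abs(P[:,1]-60)<80)];print("handle",len(q),np.median(q,0))
E
```

```text
time_s: 2.03
ee_pos: [539.6, 33.8, 331.6]
ee_rot: [-121.3, 89.9, 85.7]
force: [-1.2, -0.8, -0.6]
gripper_width: 91.2
[539.60192016  33.77021709 331.62018874]
handle 634 [543.59294203  34.96185274 291.77889988]
```

View pics/w2.png

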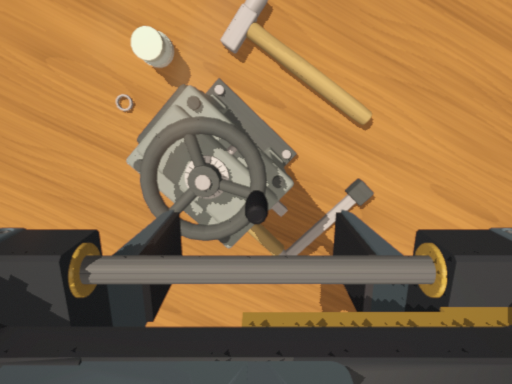

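```bash
python3 -m creep '[{"translation":[0,0,-3.5],"delta_rot":[0,0,0]},{"translation":[0,0,-2.9],"delta_rot":[0,0,0]},{"translation":[0,0,0],"delta_rot":[0,0,0]}]'
python3 -m creep '[{"translation":[0,0,0],"delta_rot":[0,0,0]},{"translation":[0,0,0],"delta_rot":[0,0,0]},{"translation":[0,0,0],"delta_rot":[0,0,0]},{"translation":[0,0,0],"delta_rot":[0,0,0]},{"translation":[0,0,0],"delta_rot":[0,0,0]}]' -1 40
python3 -m creep '[{"translation":[0,0,0],"delta_rot":[0,0,0]},{"translation":[0,0,0],"delta_rot":[0,0,0]},{"translation":[0,0,0],"delta_rot":[0,0,0]},{"translation":[0,0,0],"delta_rot":[0,0,0]},{"translation":[0,0,0],"delta_rot":[0,0,0]}]' -1 40
```

```text
time_s: 2.33
ee_pos: [533.6, 28.6, 263.0]
ee_rot: [-19.9, 89.3, -173.1]
force: [-1.4, -0.2, -1.0]
gripper_width: 91.2
time_s: 2.75
ee_pos: [538.4, 30.8, 269.9]
ee_rot: [151.8, 89.8, -1.4]
force: [-0.4, 0.0, 0.1]
gripper_width: 60.5
time_s: 3.17
ee_pos: [537.8, 31.1, 268.4]
ee_rot: [21.9, 90.0, -131.2]
force: [0.3, 0.5, 0.7]
gripper_width: 27.5
```

```bash
python3 -m creep '[{"translation":[0,0,0],"delta_rot":[0,0,0]},{"translation":[0,0,0],"delta_rot":[0,0,0]},{"translation":[0,0,0],"delta_rot":[0,0,0]},{"translation":[0,0,0],"delta_rot":[0,0,0]},{"translation":[0,0,0],"delta_rot":[0,0,0]}]'
python3 - <<'E'
from h import *
s=readout.state();print(s["ee_pos"],s["force"],s["gripper_width"])
E
```

```text
time_s: 3.58
ee_pos: [536.6, 33.3, 268.4]
ee_rot: [-86.7, 89.7, 120.2]
force: [-2.9, 6.2, 1.8]
gripper_width: 17.4
[536.64145728  33.28632065 268.35921321] [-2.89359375  6.24341236  1.77545764] 17.386485590196475
```

```bash
cat > rows.py <<'E'
import sys,numpy as np
a,st,n=map(float,sys.argv[1:4])
def f(t): return np.array([5*np.cos(np.radians(t)),5*np.sin(np.radians(t))])
p=f(a)
tot=np.zeros(2)
for i in range(1,int(n)+1):
    d=(f(a+st*i)-p-tot).round(2);tot+=d;print(a+st*i,d)
E
python3 rows.py -80 -15 24
```

```text
-95.0 [-1.3  -0.06]
-110.0 [-1.28  0.29]
-125.0 [-1.16  0.6 ]
-140.0 [-0.96  0.88]
-155.0 [-0.7  1.1]
-170.0 [-0.39  1.25]
-185.0 [-0.06  1.3 ]
-200.0 [0.28 1.27]
-215.0 [0.61 1.16]
-230.0 [0.88 0.96]
-245.0 [1.1  0.71]
-260.0 [1.24 0.39]
-275.0 [1.31 0.06]
-290.0 [ 1.27 -0.29]
-305.0 [ 1.16 -0.6 ]
-320.0 [ 0.96 -0.88]
-335.0 [ 0.7 -1.1]
-350.0 [ 0.4  -1.25]
-365.0 [ 0.05 -1.3 ]
-380.0 [-0.28 -1.28]
-395.0 [-0.6  -1.15]
-410.0 [-0.88 -0.97]
-425.0 [-1.11 -0.7 ]
-440.0 [-1.24 -0.39]
```

```bash
python3 -m creep '[{"translation":[-1.3,-0.06,0],"delta_rot":[0,0,0]},{"translation":[-1.28,0.29,0],"delta_rot":[0,0,0]},{"translation":[-1.16,0.6,0],"delta_rot":[0,0,0]}]'
python3 -m creep '[{"translation":[-0.96,0.88,0],"delta_rot":[0,0,0]},{"translation":[-0.7,1.1,0],"delta_rot":[0,0,0]},{"translation":[0,0,0],"delta_rot":[0,0,0]}]'
```

```text
time_s: 3.83
ee_pos: [502.1, 38.4, 268.4]
ee_rot: [129.2, 89.7, -23.9]
force: [6.1, -2.6, -2.7]
gripper_width: 17.8
time_s: 4.08
ee_pos: [481.7, 59.5, 268.4]
ee_rot: [-15.4, 89.8, -168.5]
force: [-4.9, 0.1, 1.4]
gripper_width: 17.6
```

```bash
python3 -m creep '[{"translation":[-0.39,1.25,0],"delta_rot":[0,0,0]},{"translation":[-0.06,1.3,0],"delta_rot":[0,0,0]},{"translation":[0.28,1.27,0],"delta_rot":[0,0,0]}]'
python3 -m creep '[{"translation":[0.61,1.16,0],"delta_rot":[0,0,0]},{"translation":[0,0,0],"delta_rot":[0,0,0]}]'
```

```text
time_s: 4.33
ee_pos: [478.1, 95.5, 268.3]
ee_rot: [-1.3, 89.4, -154.5]
force: [-8.0, -3.8, 4.6]
gripper_width: 17.4
time_s: 4.5
ee_pos: [486.0, 111.7, 268.4]
ee_rot: [-61.7, 89.5, 145.3]
force: [-7.7, 6.4, 3.6]
gripper_width: 17.6
```

```bash
python3 -m creep '[{"translation":[0.88,0.96,0],"delta_rot":[0,0,0]},{"translation":[1.1,0.71,0],"delta_rot":[0,0,0]},{"translation":[1.24,0.39,0],"delta_rot":[0,0,0]},{"translation":[1.31,0.06,0],"delta_rot":[0,0,0]},{"translation":[1.27,-0.29,0],"delta_rot":[0,0,0]}]'
python3 -m creep '[{"translation":[1.16,-0.6,0],"delta_rot":[0,0,0]},{"translation":[0.96,-0.88,0],"delta_rot":[0,0,0]},{"translation":[0.7,-1.1,0],"delta_rot":[0,0,0]},{"translation":[0.4,-1.25,0],"delta_rot":[0,0,0]},{"translation":[0,0,0],"delta_rot":[0,0,0]}]'
```

```text
time_s: 4.92
ee_pos: [544.8, 128.7, 268.4]
ee_rot: [-50.2, 89.7, 156.7]
force: [-7.0, -0.3, 3.7]
gripper_width: 17.2
time_s: 5.33
ee_pos: [576.1, 86.8, 268.3]
ee_rot: [-13.0, 89.6, -166.2]
force: [-7.8, -3.1, 4.7]
gripper_width: 17.5
```

```bash
python3 -m creep '[{"translation":[0.05,-1.3,0],"delta_rot":[0,0,0]},{"translation":[-0.28,-1.28,0],"delta_rot":[0,0,0]},{"translation":[-0.6,-1.15,0],"delta_rot":[0,0,0]},{"translation":[-0.88,-0.97,0],"delta_rot":[0,0,0]},{"translation":[-1.11,-0.7,0],"delta_rot":[0,0,0]}]'
python3 -m creep '[{"translation":[-1.24,-0.39,0],"delta_rot":[0,0,0]},{"translation":[-1.3,-0.06,0],"delta_rot":[0,0,0]},{"translation":[-1.28,0.29,0],"delta_rot":[0,0,0]},{"translation":[-1.16,0.6,0],"delta_rot":[0,0,0]},{"translation":[0,0,0],"delta_rot":[0,0,0]}]'
```

```text
time_s: 5.75
ee_pos: [550.2, 38.3, 268.4]
ee_rot: [-116.8, 89.5, 90.0]
force: [0.4, 11.9, -1.0]
gripper_width: 17.3
time_s: 6.17
ee_pos: [499.3, 40.1, 268.4]
ee_rot: [-93.7, 89.9, 113.2]
force: [-2.7, 1.9, -0.5]
gripper_width: 16.9
```

```bash
python3 -m creep '[{"translation":[-0.96,0.88,0],"delta_rot":[0,0,0]},{"translation":[-0.7,1.1,0],"delta_rot":[0,0,0]},{"translation":[-0.39,1.25,0],"delta_rot":[0,0,0]},{"translation":[0,0,0],"delta_rot":[0,0,0]}]'
python3 rows.py -170 -5 9
```

```text
time_s: 6.5
ee_pos: [477.4, 71.8, 268.4]
ee_rot: [-15.9, 89.7, -169.0]
force: [-7.5, 0.5, 4.2]
gripper_width: 17.1
-175.0 [-0.06  0.43]
-180.0 [-0.02  0.44]
-185.0 [0.02 0.43]
-190.0 [0.06 0.44]
-195.0 [0.09 0.42]
-200.0 [0.14 0.42]
-205.0 [0.16 0.4 ]
-210.0 [0.2  0.39]
-215.0 [0.24 0.37]
```

```bash
python3 -m creep '[{"translation":[-0.06,0.43,0],"delta_rot":[0,0,0]},{"translation":[-0.02,0.44,0],"delta_rot":[0,0,0]},{"translation":[0.02,0.43,0],"delta_rot":[0,0,0]},{"translation":[0,0,0],"delta_rot":[0,0,0]}]'
python3 -m creep '[{"translation":[0.06,0.44,0],"delta_rot":[0,0,0]},{"translation":[0,0,0],"delta_rot":[0,0,0]},{"translation":[0,0,0],"delta_rot":[0,0,0]}]'
python3 -m creep '[{"translation":[0.08,0.3,0],"delta_rot":[0,0,0]},{"translation":[0,0,0],"delta_rot":[0,0,0]},{"translation":[0,0,0],"delta_rot":[0,0,0]}]'
```

```text
time_s: 6.83
ee_pos: [476.3, 84.0, 268.4]
ee_rot: [-11.7, 89.5, -164.9]
force: [-8.8, -2.2, 3.9]
gripper_width: 17.7
time_s: 7.08
ee_pos: [476.7, 88.5, 268.4]
ee_rot: [-17.6, 89.5, -170.7]
force: [-9.4, -1.5, 4.3]
gripper_width: 17.3
time_s: 7.33
ee_pos: [477.1, 91.5, 268.4]
ee_rot: [-19.2, 89.5, -172.3]
force: [-10.7, -0.7, 4.9]
gripper_width: 17.2
```

```bash
for i in 1 ; do python3 -m creep '[{"translation":[0.07,0.3,0],"delta_rot":[0,0,0]},{"translation":[0,0,0],"delta_rot":[0,0,0]},{"translation":[0,0,0],"delta_rot":[0,0,0]}]'; done
python3 -m creep '[{"translation":[0.08,0.3,0],"delta_rot":[0,0,0]},{"translation":[0,0,0],"delta_rot":[0,0,0]},{"translation":[0,0,0],"delta_rot":[0,0,0]}]'
python3 -m creep '[{"translation":[0.08,0.2,0],"delta_rot":[0,0,0]},{"translation":[0,0,0],"delta_rot":[0,0,0]},{"translation":[0,0,0],"delta_rot":[0,0,0]}]'
```

```text
time_s: 7.58
ee_pos: [477.9, 94.7, 268.4]
ee_rot: [-21.7, 89.5, -174.8]
force: [-9.3, -0.9, 5.0]
gripper_width: 17.0
time_s: 7.83
ee_pos: [478.3, 96.3, 268.4]
ee_rot: [-5.3, 89.4, -158.5]
force: [-10.5, -4.7, 6.7]
gripper_width: 17.3
time_s: 8.08
ee_pos: [478.3, 96.4, 268.3]
ee_rot: [7.7, 89.2, -145.4]
force: [-12.2, -9.3, 7.4]
gripper_width: 17.2
```

```bash
python3 -m creep '[{"translation":[0.12,0.4,0],"delta_rot":[0,0,0]},{"translation":[0,0,0],"delta_rot":[0,0,0]},{"translation":[0,0,0],"delta_rot":[0,0,0]},{"translation":[0,0,0],"delta_rot":[0,0,0]},{"translation":[0,0,0],"delta_rot":[0,0,0]}]'
python3 - <<'E'
from h import *
s=readout.state();print(s["ee_pos"],s["force"])
p,d=optics.grab_frame("top");cv2.imwrite("pics/t3.png",cv2.resize(p[150:262,190:340,::-1],None,fx=5,fy=5))
p,d=optics.grab_frame("side");cv2.imwrite("pics/s3.png",cv2.resize(p[120:300,160:400,::-1],None,fx=3,fy=3))
E
```

```text
time_s: 8.5
ee_pos: [478.3, 96.4, 268.3]
ee_rot: [21.8, 88.7, -131.3]
force: [-15.5, -19.7, 10.1]
gripper_width: 17.6
[478.33236624  96.44564209 268.30344192] [-15.47522508 -19.67111252  10.06439956]
```

View pics/s3.png

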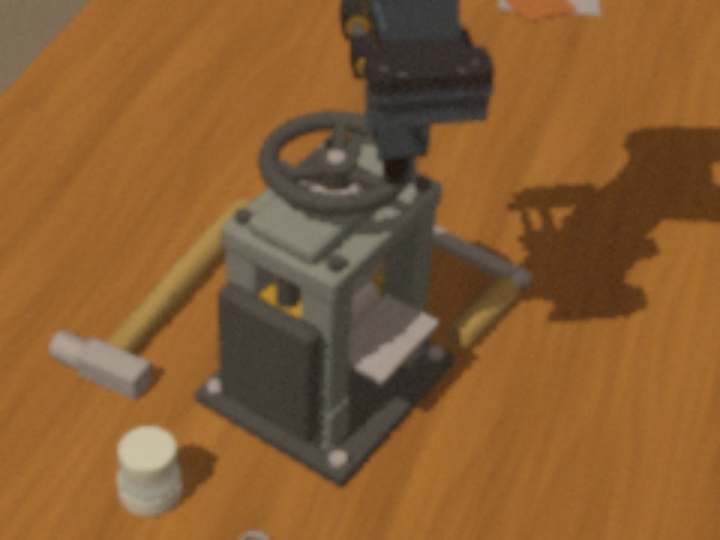

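```bash
python3 - <<'E'
import numpy as np
from scipy.optimize import least_squares
q=np.array([(536.6,33.3),(502.1,38.4),(481.7,59.5),(478.1,95.5),(486,111.7),(544.8,128.7),(576.1,86.8),(550.2,38.3),(499.3,40.1),(477.4,71.8),(476.3,84),(478.3,96.4)])
f=least_squares(lambda s:np.hypot(*(q-s[:2]).T)-s[2],[526,82,50]);print(f.x,f.fun.round(1));H=f.x[:2]
print(np.degrees(np.arctan2(96.4-H[1],478.3-H[0])))
E
python3 rows.py 164 15 24
```

```text
[526.29425223  82.20484889  50.01035506] [-0.   0.   0.  -0.  -0.1  0.   0.  -0.   0.  -0.   0.   0. ]
163.52348300827677
179.0 [-0.19 -1.29]
194.0 [ 0.14 -1.3 ]
209.0 [ 0.48 -1.21]
224.0 [ 0.78 -1.05]
239.0 [ 1.02 -0.81]
254.0 [ 1.2  -0.52]
269.0 [ 1.29 -0.2 ]
284.0 [1.3  0.15]
299.0 [1.21 0.48]
314.0 [1.05 0.78]
329.0 [0.81 1.02]
344.0 [0.52 1.19]
359.0 [0.2  1.29]
374.0 [-0.15  1.3 ]
389.0 [-0.48  1.22]
404.0 [-0.78  1.05]
419.0 [-1.02  0.81]
434.0 [-1.2   0.52]
449.0 [-1.29  0.19]
464.0 [-1.29 -0.15]
479.0 [-1.22 -0.48]
494.0 [-1.05 -0.77]
509.0 [-0.81 -1.02]
524.0 [-0.52 -1.2 ]
```

```bash
python3 -m creep '[{"translation":[-0.55,-0.7,0],"delta_rot":[0,0,0]},{"translation":[0,0,0],"delta_rot":[0,0,0]}]'
python3 -m creep '[{"translation":[-0.19,-1.29,0],"delta_rot":[0,0,0]},{"translation":[0.14,-1.3,0],"delta_rot":[0,0,0]},{"translation":[0.48,-1.21,0],"delta_rot":[0,0,0]},{"translation":[0,0,0],"delta_rot":[0,0,0]}]'
```

```text
time_s: 8.77
ee_pos: [478.0, 95.4, 268.4]
ee_rot: [26.1, 89.9, -127.1]
force: [-4.0, -3.1, 0.9]
gripper_width: 17.4
time_s: 9.1
ee_pos: [482.8, 57.6, 268.4]
ee_rot: [7.8, 89.8, -145.4]
force: [-3.0, -3.5, 0.5]
gripper_width: 17.5
```

```bash
python3 -m creep '[{"translation":[0.78,-1.05,0],"delta_rot":[0,0,0]},{"translation":[1.02,-0.81,0],"delta_rot":[0,0,0]},{"translation":[1.2,-0.52,0],"delta_rot":[0,0,0]},{"translation":[1.29,-0.2,0],"delta_rot":[0,0,0]},{"translation":[1.3,0.15,0],"delta_rot":[0,0,0]}]'
python3 -m creep '[{"translation":[1.21,0.48,0],"delta_rot":[0,0,0]},{"translation":[1.05,0.78,0],"delta_rot":[0,0,0]},{"translation":[0.81,1.02,0],"delta_rot":[0,0,0]},{"translation":[0.52,1.19,0],"delta_rot":[0,0,0]},{"translation":[0.2,1.29,0],"delta_rot":[0,0,0]}]'
python3 -m creep '[{"translation":[-0.15,1.3,0],"delta_rot":[0,0,0]},{"translation":[-0.48,1.22,0],"delta_rot":[0,0,0]},{"translation":[-0.78,1.05,0],"delta_rot":[0,0,0]},{"translation":[-1.02,0.81,0],"delta_rot":[0,0,0]},{"translation":[-1.2,0.52,0],"delta_rot":[0,0,0]}]'
python3 -m creep '[{"translation":[-1.29,0.19,0],"delta_rot":[0,0,0]},{"translation":[-1.29,-0.15,0],"delta_rot":[0,0,0]},{"translation":[-1.22,-0.48,0],"delta_rot":[0,0,0]},{"translation":[-1.05,-0.77,0],"delta_rot":[0,0,0]},{"translation":[-0.81,-1.02,0],"delta_rot":[0,0,0]}]'
```

```text
time_s: 9.52
ee_pos: [538.0, 33.6, 268.3]
ee_rot: [1.2, 89.7, -151.9]
force: [-6.4, -0.7, 3.4]
gripper_width: 17.5
time_s: 9.93
ee_pos: [576.3, 81.4, 268.3]
ee_rot: [17.8, 89.7, -135.4]
force: [-7.9, -7.0, 4.7]
gripper_width: 17.1
time_s: 10.35
ee_pos: [542.3, 129.7, 268.4]
ee_rot: [95.9, 89.6, -57.2]
force: [2.4, -10.3, 0.5]
gripper_width: 17.5
time_s: 10.77
ee_pos: [485.7, 111.5, 268.4]
ee_rot: [-161.9, 89.6, 45.0]
force: [3.8, 4.8, -3.0]
gripper_width: 17.0
```

```bash
python3 -m creep '[{"translation":[-0.52,-1.2,0],"delta_rot":[0,0,0]},{"translation":[-0.19,-1.29,0],"delta_rot":[0,0,0]},{"translation":[0.14,-1.3,0],"delta_rot":[0,0,0]},{"translation":[0.48,-1.21,0],"delta_rot":[0,0,0]},{"translation":[0,0,0],"delta_rot":[0,0,0]}]'
python3 -m creep '[{"translation":[0.78,-1.05,0],"delta_rot":[0,0,0]},{"translation":[1.02,-0.81,0],"delta_rot":[0,0,0]},{"translation":[1.2,-0.52,0],"delta_rot":[0,0,0]},{"translation":[1.29,-0.2,0],"delta_rot":[0,0,0]},{"translation":[1.3,0.15,0],"delta_rot":[0,0,0]}]'
python3 -m creep '[{"translation":[1.21,0.48,0],"delta_rot":[0,0,0]},{"translation":[1.05,0.78,0],"delta_rot":[0,0,0]},{"translation":[0.81,1.02,0],"delta_rot":[0,0,0]},{"translation":[0.52,1.19,0],"delta_rot":[0,0,0]},{"translation":[0.2,1.29,0],"delta_rot":[0,0,0]}]'
python3 -m creep '[{"translation":[-0.15,1.3,0],"delta_rot":[0,0,0]},{"translation":[-0.48,1.22,0],"delta_rot":[0,0,0]},{"translation":[-0.78,1.05,0],"delta_rot":[0,0,0]},{"translation":[-1.02,0.81,0],"delta_rot":[0,0,0]},{"translation":[-1.2,0.52,0],"delta_rot":[0,0,0]}]'
python3 -m creep '[{"translation":[-1.29,0.19,0],"delta_rot":[0,0,0]},{"translation":[-1.29,-0.15,0],"delta_rot":[0,0,0]},{"translation":[-1.22,-0.48,0],"delta_rot":[0,0,0]},{"translation":[0,0,0],"delta_rot":[0,0,0]},{"translation":[0,0,0],"delta_rot":[0,0,0]}]'
```

```text
time_s: 11.18
ee_pos: [482.7, 57.8, 268.4]
ee_rot: [11.9, 89.8, -141.3]
force: [-3.7, -4.1, 1.7]
gripper_width: 17.6
time_s: 11.6
ee_pos: [538.1, 33.6, 268.4]
ee_rot: [9.5, 89.7, -143.7]
force: [-6.3, -1.1, 2.8]
gripper_width: 17.5
time_s: 12.02
ee_pos: [576.3, 81.7, 268.3]
ee_rot: [20.6, 89.7, -132.6]
force: [-8.0, -6.6, 4.4]
gripper_width: 17.3
time_s: 12.43
ee_pos: [542.3, 129.7, 268.4]
ee_rot: [95.1, 89.6, -58.0]
force: [2.4, -9.0, 0.8]
gripper_width: 17.0
time_s: 12.85
ee_pos: [502.4, 126.2, 268.4]
ee_rot: [51.7, 89.8, -101.4]
force: [-2.2, -5.9, 0.5]
gripper_width: 17.0
```

```bash
python3 -m creep '[{"translation":[-1.05,-0.77,0],"delta_rot":[0,0,0]},{"translation":[-0.81,-1.02,0],"delta_rot":[0,0,0]},{"translation":[-0.48,-1.1,0],"delta_rot":[0,0,0]},{"translation":[0,0,0],"delta_rot":[0,0,0]},{"translation":[0,0,0],"delta_rot":[0,0,0]}]'
python3 - <<'E'
from h import *
s=readout.state();print(s["ee_pos"],s["force"],s["qvel"]);x,y=s["ee_pos"][:2];print(np.degrees(np.arctan2(y-82.2,x-526.3)))
E
```

```text
time_s: 13.27
ee_pos: [478.9, 98.4, 268.4]
ee_rot: [-34.7, 89.9, 172.1]
force: [-2.9, -1.7, 0.9]
gripper_width: 17.1
[478.92592281  98.42762017 268.37736633] [-2.92651627 -1.6740905   0.88340554] [ 0.21366168  0.24727776 -0.22017947 -0.4232672   0.40189787 -0.07018116]
161.09150445845398
```

2.4° short; add 2 mm, let settle, check.

```bash
python3 -m creep '[{"translation":[-0.06,-0.2,0],"delta_rot":[0,0,0]},{"translation":[0,0,0],"delta_rot":[0,0,0]},{"translation":[0,0,0],"delta_rot":[0,0,0]},{"translation":[0,0,0],"delta_rot":[0,0,0]},{"translation":[0,0,0],"delta_rot":[0,0,0]}]'
python3 - <<'E'
from h import *
for i in range(2):
    s=readout.state();x,y=s["ee_pos"][:2];print(s["ee_pos"],s["force"],s["gripper_width"],np.degrees(np.arctan2(y-82.2,x-526.3)))
    p,d=optics.grab_frame(("top","side")[i])
    cv2.imwrite(f"pics/e{i}.png",cv2.resize(p[120:280,160:400,::-1],None,fx=3,fy=3))
E
```

```text
time_s: 13.68
ee_pos: [478.7, 97.8, 268.4]
ee_rot: [-112.0, 89.8, 94.9]
force: [-1.2, 6.2, -0.4]
gripper_width: 17.5
[478.72692836  97.76838351 268.40348006] [-1.16143191  6.19622821 -0.41022671] 17.501695600362336 161.879211716856
[478.75907821  97.75569446 268.40048878] [-1.11597401  4.18019013 -0.28102561] 17.382622913476254 161.88157179370216
```

View pics/e0.png

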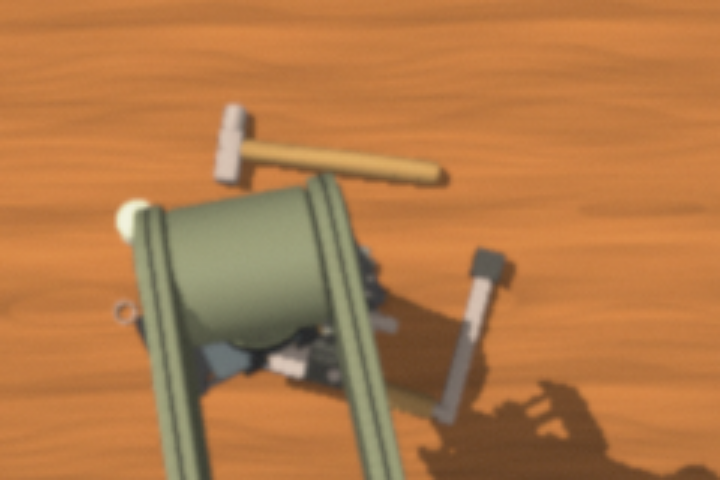

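View pics/e1.png

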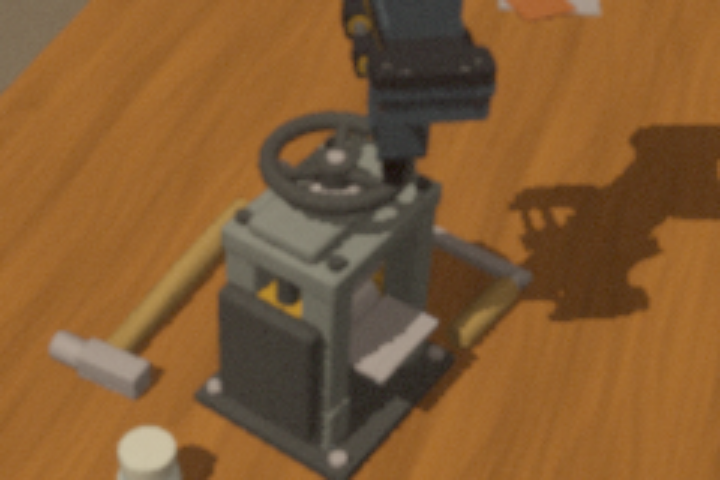

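```bash
python3 -m creep '[{"translation":[-0.05,-0.15,0],"delta_rot":[0,0,0]},{"translation":[0,0,0],"delta_rot":[0,0,0]},{"translation":[0,0,0],"delta_rot":[0,0,0]},{"translation":[0,0,0],"delta_rot":[0,0,0]},{"translation":[0,0,0],"delta_rot":[0,0,0]}]'
python3 -m creep '[{"translation":[0,0,0],"delta_rot":[0,0,0]},{"translation":[0,0,0],"delta_rot":[0,0,0]},{"translation":[0,0,0],"delta_rot":[0,0,0]},{"translation":[0,0,0],"delta_rot":[0,0,0]},{"translation":[0,0,0],"delta_rot":[0,0,0]}]'
```

```text
time_s: 14.2
ee_pos: [478.1, 95.8, 268.4]
ee_rot: [-108.7, 89.9, 98.2]
force: [-2.0, 5.3, -1.0]
gripper_width: 17.3
time_s: 14.62
ee_pos: [478.1, 95.8, 268.4]
ee_rot: [-108.5, 89.9, 98.4]
force: [-1.5, 4.9, -1.0]
gripper_width: 17.4
```

```bash
python3 - <<'E'
from workcell import env
print(env.job_done())
E
```

```text
the job is handed in; nothing more can be done
None
```

I wound the handwheel clockwise about 1.3 turns to the hard stop, then backed it off two full turns anticlockwise. I handed the job in at 14.6 s with the handle still gripped at 40 N. No verdict was reported.

- **Stop:** the tool held still at (478.3, 96.4) mm for more than 0.4 s. Over that time the resisting force rose to about 20 N along y.
- **Two turns:** the measured tool points fit a circle of 50.0 mm radius to within about 0.1 mm. The final angle is about 0.7° past the stop's angle after two turns, against the 10° allowed. It did not change over the last 0.4 s.
- **Grip:** the fingers read 17.4 mm on the 18.5 mm handle. I took the grip from that reading and from the handle following the tool all the way round.
- **Bystanders:** I judged these by eye only. In the last pictures the hammer, crank, jar and ring band look unmoved, though the arm partly covered the jar in the top view.
- **Disagreement:** the cameras put the wheel's axis up to about 5 mm apart. I used the axis from the fitted circle instead.

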